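Refill a tilt-out bulk bin from a scoop

ROBOT

A 6-joint arm with a two-finger parallel gripper is mounted at the origin on the work surface. World frame = base frame: x ahead of the robot, y to its left, z up, the work surface at z = 0. Lengths are in mm, angles in rad, forces in N, time in s.
With the tool pointing down it reaches from about 375 to 975 mm from the base axis. Payload 3.8 kg.
Tool frame: the origin (TCP) lies midway between the tips of the shut fingers; the grasp point (between the pads) lies 19 mm behind it (robot.pinch_z is the distance from the TCP to the grasp point, in mm); z points along the fingers, y is the direction in which the jaws open and shut (so a half turn about z gives the same grasp; the last joint's range is limited). The gripper opens to 88 mm and grips with 3 to 60 N. Pads are 18 mm wide; open, the fingers measure 123 mm over their backs; the gripper's body (75 mm by 187 mm) begins 45 mm behind the grasp point.
Start: joints at [1.251, 0.264, 1.604, -0, 1.274, -0.037], TCP at [188.354, 648.183, 238.706] pointing down, gripper open.
Joint ranges: [-2.63, 2.63], [-0.94, 2.18], [0.31, 2.57], [-1.31, 4.45], [0, 2.66], [-2.55, 2.55]. Speed limits (rad/s): [2.57, 2.57, 3.14, 3.14, 3.14, 3.14].

INTERFACE

Orientations are given as a unit quaternion [w, x, y, z].
In Python, from bench import robot gives the robot as it stands. Calls block until the motion is done:
- robot.move_to(position, orientation): joint-space move of the TCP to a pose.
- robot.move_straight(position, v=150, ori=None, guard=None): straight line of the TCP; ori=None keeps the orientation; v is the mean speed in mm/s. With guard (N) it stops when the force on the tool has changed by that much, and returns True; else False.
- robot.set_joints(angles): joint-space move.
- robot.open() and robot.grab(force=None): open the fingers fully, or close them until they stop; force is the grip in N (None keeps the last).
- robot.wait(seconds).
- robot.ik(position, orientation): joint angles nearest the present ones, or None.
- robot.get_state(): the state.
- robot.camera(name): name is "scene" or "top" or "wrist"; returns a dict with "img" (420x560x3 uint8, red, green, blue), "mtx" (3x3 intrinsics, pixels), "distortion" ([k1, k2, p1, p2, k3] as OpenCV has them; the pictures are not rectified), "cam_to_world" (4x4, takes a point from camera to world coordinates); the wrist camera has in their place "hand_eye" (4x4, takes a point from camera to tool coordinates, whose origin is the TCP and whose axes are the flange's). Camera axes: x right, y down, z forward; pixel columns grow to the right and rows downward; lengths in mm; the calibration is good to about 2 mm. A picture is of the moment at which its call begins: read the wrist's pose just before it. There is no depth.
A pose or a line that the arm cannot do raises robot.MotionError and nothing moves.
- robot.job_done(): hands the job in, once; it reports no verdict.
The state is a dict: "time": time; "joint_positions": joint angles; "qvel": joint speeds; "tau": joint torques, N m; "tcp_pos": TCP position; "tool_rot": TCP orientation; "contact_force": force on the tool from outside, world axes, zero at the start; "moment": the same for the moment, N m; "gripper_width": opening from 0.0 (shut) to 1.0 (fully open).
Only numpy, scipy, OpenCV 4.12 (cv2) and the standard library are available. Lean on these libraries where they do the work, as an engineer would, in place of code of your own. Each camera call takes 0.05 s, during which the arm holds its last target. There are 200 camera calls.

TASK

First pull the bin with the bar handle fully open to its stop, then pick up the scoop and pour all five walnuts into that bin. Finally stand the scoop upright on the table and let go, with the bin left fully open; leave the bin with the round knob and the other goods undisturbed.

Things in the scene. Friction and masses are not known exactly. Their poses are not given: they have to be found in the camera images.
- bar_bin (a joint): tilt (rad) of the bin to be filled, the one with the long BAR handle: 0 shut, 0.6 fully open at its stop, top edge leaning out toward the robot. Starts shut or slightly ajar. Stiff hinge: stays where it is left; 2 to 4 N at the handle moves it.
- bar_hinge (a point): hinge line of that bin at mid-width, fixed to its grey cabinet: at the bin's front face, 20 mm above the table. Axes of the cabinet: x into the cabinet, away from its front, y along the hinge, z up. Cabinet 188 mm wide (y), 153 mm deep (x), 310 mm high.
- bar_canopy (a point): middle of the front edge of the canopy shelf over that bin, on its underside, 300 mm above the table: the shelf overhangs the bin's face by 33 mm and has a price rail up to 326 mm, so the bar handle cannot be taken straight from above; lean the fingers in from the front, about 40 degrees from vertical.
- bar_handle (a point): centre of the bar handle: a level round steel bar 12 mm thick, 100 mm long (y), on two end stems, its centre line 45 mm in front of the bin's face and 165 mm above the hinge line in the bin's axes. Turns with the bin. One finger fits into the 39 mm gap behind it.
- bar_pocket (a point): inside of that white bin, turning with it: 60 mm behind the front face, 60 mm above the hinge line in the bin's axes. Inside 150 wide (y), 112 mm deep (x), open at the top; front panel 190, sides and back 150 mm high. Fully open, the front panel's top edge is 107 mm in front of the hinge line and 177 mm above the table, the back wall's top 14 mm behind it and 214 mm up; pour between them.
- knob_hinge (a point): hinge line of the second, equal cabinet, same axes and sizes as bar_hinge
- knob_handle (a point): grip of the second cabinet's bin, a round KNOB of diameter 38 mm in place of the bar: the bin to leave alone
- scoop_pan (a point): middle of the pan of the aluminium scoop, 29 mm above its underside. Scoop axes: x forward out of its open front, z up. Pan 130 long (x), 84 wide (y), 58 mm high, open at the top and front. Its inner floor rises 10 degrees toward the front, so the walnuts lie at the rear; tipped forward more than about 15 degrees they roll out. 0.2 kg empty.
- scoop_grip (a point): point to hold on the scoop's black handle: a straight flat-sided bar 16 mm wide (y), 22 mm deep, rising rearward at 50 degrees from level. The point is on its centre line, 115 mm behind the pan's middle, 105 mm above its underside, 35 mm from its upper end. Best held with the fingers pointing down along the handle, 40 degrees from vertical, closing on its two sides. Scoop axes.
- scoop_lip (a point): middle of the scoop's front pouring edge: 64 mm ahead of the pan's middle, 28 mm above its underside; scoop axes
- walnut0_c (a point): centre of one of the five walnuts in the scoop, round, diameter 34 mm, 14 g
- walnut1_c (a point): centre of one of the five walnuts in the scoop, round, diameter 34 mm, 14 g
- walnut2_c (a point): centre of one of the five walnuts in the scoop, round, diameter 34 mm, 14 g
- walnut3_c (a point): centre of one of the five walnuts in the scoop, round, diameter 34 mm, 14 g
- walnut4_c (a point): centre of one of the five walnuts in the scoop, round, diameter 34 mm, 14 g
- crate: open-topped grey plastic crate, 200 x 130 x 85 mm high; loose bystander, origin at the centre of its underside
- can: food can, diameter 74, 110 mm high; loose bystander, origin at the centre of its underside
- flat_tin: flat steel tin, diameter 86, 55 mm high; loose bystander, origin at the centre of its underside
- jar: amber glass jar, diameter 76, 120 mm high; loose bystander, origin at the centre of its underside
- tea_carton: cardboard carton, 75 (x) x 110 (y) x 140 mm high; loose bystander, origin at the centre of its underside
- tape_roll: roll of brown tape lying flat, diameter 100, 48 mm high; loose bystander, origin at the centre of its underside

How it is judged (in metres and radians):
On the way, in this order (a step that is already met when the one before it is completed fails the run):
1. the bin with the bar handle is open to its stop (value of joint bar_bin above 0.55 rad), for 0.2 s.
2. the scoop is lifted (height (world z) of scoop_lip above 0.1 m), for 0.1 s.
3. all five walnuts are inside that bin (x of walnut0_c in the frame of bar_pocket between -0.06 and 0.065 m and y of walnut0_c in the frame of bar_pocket between -0.08 and 0.08 m and z of walnut0_c in the frame of bar_pocket between -0.06 and 0.085 m and x of walnut1_c in the frame of bar_pocket between -0.06 and 0.065 m and y of walnut1_c in the frame of bar_pocket between -0.08 and 0.08 m and z of walnut1_c in the frame of bar_pocket between -0.06 and 0.085 m and x of walnut2_c in the frame of bar_pocket between -0.06 and 0.065 m and y of walnut2_c in the frame of bar_pocket between -0.08 and 0.08 m and z of walnut2_c in the frame of bar_pocket between -0.06 and 0.085 m and x of walnut3_c in the frame of bar_pocket between -0.06 and 0.065 m and y of walnut3_c in the frame of bar_pocket between -0.08 and 0.08 m and z of walnut3_c in the frame of bar_pocket between -0.06 and 0.085 m and x of walnut4_c in the frame of bar_pocket between -0.06 and 0.065 m and y of walnut4_c in the frame of bar_pocket between -0.08 and 0.08 m and z of walnut4_c in the frame of bar_pocket between -0.06 and 0.085 m), for 0.2 s.
At the end, for the whole second after the job is handed in: The bin with the bar handle is open to at least 0.53 rad of its 0.6, all five walnut centres lie inside it, and the scoop stands on the table upright within 7 degrees (all of step 3 and value of joint bar_bin above 0.53 rad and angle between scoop_grip's own z axis and vertical below 0.12 rad and height (world z) of scoop_grip between 0.095 and 0.115 m); the robot touches nothing.
It fails at once if the bin with the round knob is moved (its knob by more than 25 mm) (distance of knob_handle from where it was at the start of the episode above 0.025 m).
It fails at once if a bystander is moved by more than 30 mm (distance of any of crate, can, flat_tin, jar, tea_carton, tape_roll from where it was at the start of the episode above 0.03 m).
It also fails if it takes over 72 s, if anything falls off the work surface, if the arm or the gripper's body presses on something with over 40 N, if the wrist force passes 120 N, or if a joint passes its speed limit or range.

## Working session

There is one attempt and no reset: what is moved stays moved. The work goes in short steps, each a Python script; the robot and the scene stay as the last script left them, time stands still between calls to the robot, and variables do not carry over. Pictures are saved under pics/ and viewed, about 8 in all and at most 12, crops included, and the job is handed in when it is done.

```bash
ls; mkdir -p pics; python3 - <<'E'
from bench import robot
import cv2,numpy as np
for n in("scene","top"):
    c=robot.camera(n); cv2.imwrite(f"pics/{n}0.png",c["img"][:,:,::-1])
    print(n,c["mtx"].tolist(),c["distortion"],np.round(c["cam_to_world"],3).tolist())
c=robot.camera("wrist");print(np.round(c["hand_eye"],3).tolist(),c["mtx"].tolist())
s=robot.get_state();print(s)
E
```

```text
pics
scene [[384.0255238051224, 0.0, 278.9704594650589], [0.0, 384.0255238051224, 209.87310958075426], [0.0, 0.0, 1.0]] [-0.11151529  0.          0.          0.          0.        ] [[-0.99, -0.088, 0.107, 432.544], [-0.138, 0.662, -0.737, 789.539], [-0.006, -0.745, -0.667, 938.733], [0.0, 0.0, 0.0, 1.0]]
top [[475.53052846409184, 0.0, 274.8402234264984], [0.0, 475.53052846409184, 209.7015165350363], [0.0, 0.0, 1.0]] [0.04391674 0.         0.         0.         0.        ] [[0.009, -0.993, 0.12, 391.525], [-1.0, -0.006, 0.024, -26.928], [-0.023, -0.12, -0.993, 1363.944], [0.0, 0.0, 0.0, 1.0]]
[[0.0, -0.953, -0.303, 78.396], [1.0, 0.0, 0.001, -0.961], [-0.001, -0.303, 0.953, -145.648], [0.0, 0.0, 0.0, 1.0]] [[371.39732446429275, 0.0, 279.08660786742945], [0.0, 371.39732446429275, 212.8035694933723], [0.0, 0.0, 1.0]]
{'time': 0.15, 'joint_positions': array([ 1.25108300e+00,  2.64571963e-01,  1.60503651e+00, -1.02058501e-05,
        1.27370715e+00, -3.68748533e-02]), 'qvel': array([-0.0004462 , -0.00165163, -0.00449772,  0.00254147, -0.0007952 ,
       -0.00014003]), 'tau': array([ 1.09795576e-03, -5.02850926e+01, -3.57470298e+01,  7.27888173e-02,
        2.49514694e-02, -9.32446619e-05]), 'tcp_pos': array([188.19860427, 647.66794278, 237.69236057]), 'tool_rot': array([-1.47984303e-04,  1.40946788e-01,  9.90016798e-01, -8.48692861e-04]), 'contact_force': array([ 1.03894029, -0.81993913,  0.55496129]), 'moment': array([-0.04148095,  0.02516924, -0.01475522]), 'gripper_width': 0.9988316100063216}
```

View pics/scene0.png

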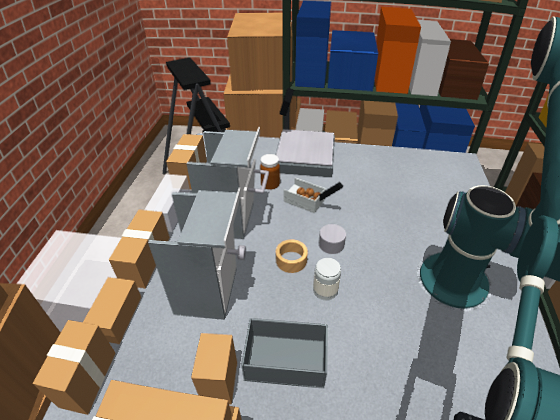

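View pics/top0.png

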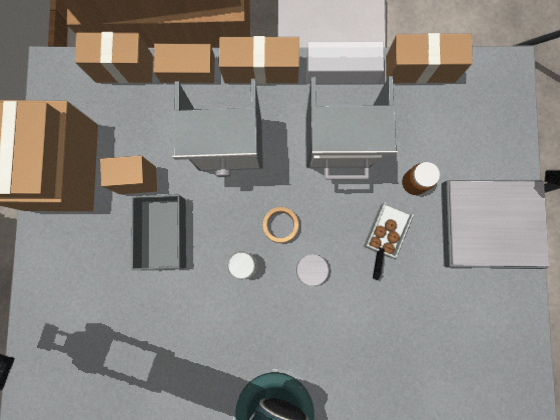

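The scene view shows the bar bin behind the knob bin. In the top view the bar cabinet is at about (350,130) with its handle at (347,178), the scoop pan is at (388,230) and its handle at (378,265). The jar is at (424,175), close to the bar bin's right side. I'll zoom in on that area.

```bash
cat > h.py <<'E'
import numpy as np, cv2
from scipy.spatial.transform import Rotation as R
def ray(c,uv,T=None):
    T=c["cam_to_world"] if T is None else T
    p=cv2.undistortPoints(np.array([[uv]],float),c["mtx"],np.array(c["distortion"]))[0,0]
    d=T[:3,:3]@np.array([p[0],p[1],1.]); return T[:3,3],d/np.linalg.norm(d)
def onz(c,uv,z,T=None):
    o,d=ray(c,uv,T); return o+d*(z-o[2])/d[2]
def proj(c,P,T=None):
    T=c["cam_to_world"] if T is None else T
    W=np.linalg.inv(T); r,_=cv2.Rodrigues(W[:3,:3])
    return cv2.projectPoints(np.array(P,float).reshape(-1,3),r,W[:3,3],c["mtx"],np.array(c["distortion"]))[0][:,0]
def q(M): # rotation matrix -> wxyz
    x=R.from_matrix(M).as_quat(); return [x[3],x[0],x[1],x[2]]
def toolT(s):
    w,x,y,z=s["tool_rot"]; T=np.eye(4); T[:3,:3]=R.from_quat([x,y,z,w]).as_matrix(); T[:3,3]=s["tcp_pos"]; return T
def tool(zdir,ydir):
    z=np.array(zdir,float);z/=np.linalg.norm(z); y=np.array(ydir,float); y-=z*(y@z); y/=np.linalg.norm(y)
    return np.column_stack([np.cross(y,z),y,z])
E
python3 - <<'E'
import cv2
a=cv2.imread("pics/top0.png")[135:285,290:450]; cv2.imwrite("pics/topz.png",cv2.resize(a,None,fx=4,fy=4,interpolation=cv2.INTER_CUBIC))
a=cv2.imread("pics/scene0.png")[120:270,180:360]; cv2.imwrite("pics/scz.png",cv2.resize(a,None,fx=4,fy=4,interpolation=cv2.INTER_CUBIC))
E
```

```text
(no output)
```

View pics/topz.png

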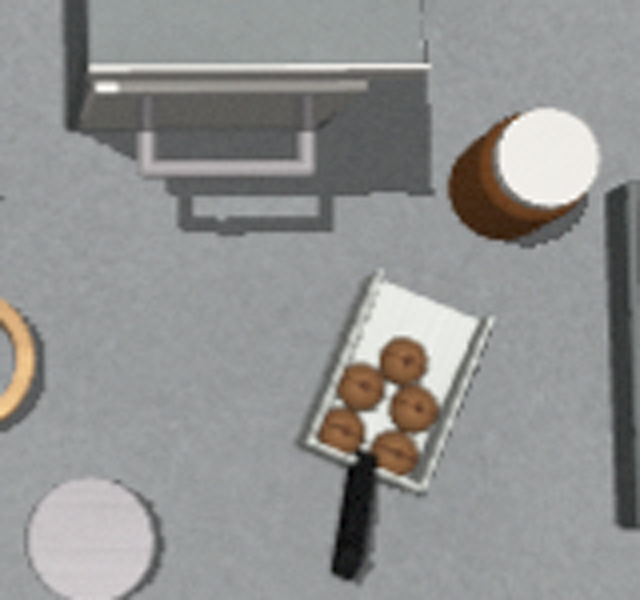

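View pics/scz.png

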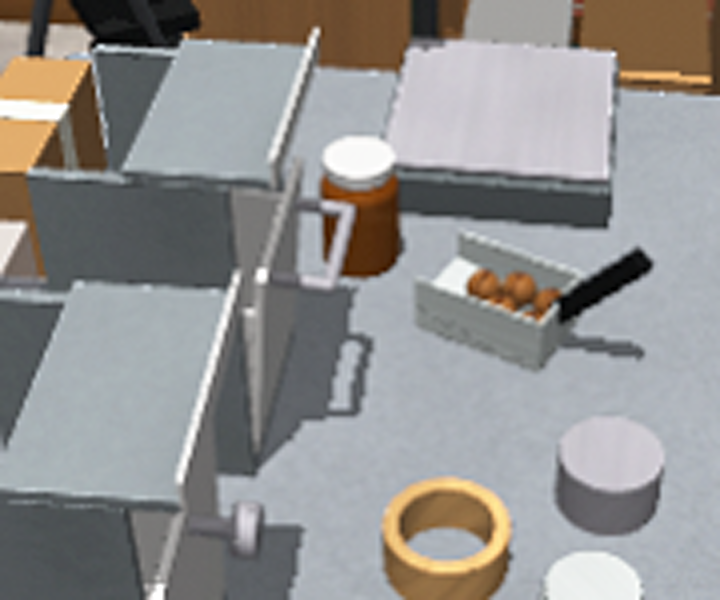

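The zoomed top view shows the bar running from (142,168) to (312,165), and the price rail edge from (88,67) to (430,66). The scoop's rim corners are FL (378,272), FR (490,318), RL (305,442) and RR (422,490), and its handle end is at about (347,575). In the zoomed scene view the bar runs from (352,207) to (333,285) and the bin looks slightly ajar.

```bash
python3 - <<'E'
from bench import robot
from h import *
t=robot.camera("top"); s=robot.camera("scene")
Z=lambda u,v:(290+u/4,135+v/4); S=lambda u,v:(180+u/4,120+v/4)
def tri(a,b):
    o1,d1=ray(t,a);o2,d2=ray(s,b)
    k=np.linalg.lstsq(np.column_stack([d1,-d2]),o2-o1,rcond=None)[0]
    p,r=o1+k[0]*d1,o2+k[1]*d2; return np.round((p+r)/2,1),round(np.linalg.norm(p-r),1)
print("barL",tri(Z(145,168),S(333,283))); print("barR",tri(Z(309,165),S(352,208)))
print("rail",[np.round(onz(t,Z(*p),326),1) for p in((88,66),(430,65))])
print("railR tri",tri(Z(430,66),S(318,32)))
c=[onz(t,Z(*p),58) for p in((378,272),(490,318),(305,442),(422,490))]
print("scoop",np.round(c,1).tolist(),[round(np.linalg.norm(c[a]-c[b])) for a,b in((0,1),(2,3),(0,2),(1,3))])
print("handle end",np.round(onz(t,Z(347,570),130),1),"tri",tri(Z(347,575),S(643,258)))
print("jar lid",np.round(onz(t,Z(547,157),120),1),"flat tin",np.round(onz(t,Z(92,540),55),1),"can",np.round(onz(t,(241,266),110),1),"tape",np.round(onz(t,(281,225),48),1))
print("knob",np.round(onz(t,(222,173),180),1),"crate R",np.round(onz(t,(448,200),85),1))
E
```

```text
barL (array([ 616.6, -127.4,  183.1]), np.float64(2.6))
barR (array([ 618.8, -230.3,  180.8]), np.float64(3.7))
rail [array([648. , -83.8, 326. ]), array([ 648.9, -272.3,  326. ])]
railR tri (array([ 648.9, -273.7,  320.1]), np.float64(1.7))
scoop [[569.8, -297.4, 58.0], [538.5, -372.7, 58.0], [452.7, -245.9, 58.0], [421.0, -324.1, 58.0]] [81, 84, 128, 127]
handle end [ 368.1 -259.2  130. ] tri (array([ 368.3, -259.2,  130.5]), np.float64(6.6))
jar lid [ 638.3 -395.8  120. ] flat tin [ 384.9 -101.3   55. ] can [393.8  90.3 110. ] tape [507.9 -13.1  48. ]
knob [627.5 136.2 180. ] crate R [ 575.2 -460.2   85. ]
```

```bash
cat > plan.py <<'E'
from h import *
H=np.array([681.5,-178.,20.])           # bar hinge
def bar(t): return H+np.array([-45*np.cos(t)-165*np.sin(t),0,165*np.cos(t)-45*np.sin(t)])
a=np.radians(40)
M1=tool([np.sin(a),0,-np.cos(a)],[np.cos(a),0,np.sin(a)])     # +y jaw = rear finger
M2=tool([np.sin(a),0,-np.cos(a)],[-np.cos(a),0,-np.sin(a)])
yr=np.array([np.cos(a),0,np.sin(a)]); zt=M1[:,2]
def hook(t,dy=33.,dz=14.): return bar(t)-dy*yr+dz*zt          # tcp so bar sits at +dy, dz short of tips
# scoop: pose of scoop (pan-bottom frame): forward yaw, tip angle (fwd positive)
def scoopR(yaw,tip): return R.from_euler("ZY",[yaw,tip]).as_matrix()
def grasp(Rs,flip=1):   # tool orientation
    return tool(Rs@[np.cos(np.radians(50)),0,-np.sin(np.radians(50))],Rs@[0,flip,0])
LIP=np.array([64,0,28.]); GRIP=np.array([-115,0,105.])
def tcp_from_lip(lip,Rs): return np.array(lip)+Rs@(GRIP-LIP)+19*grasp(Rs)[:,2]
E
python3 - <<'E'
from bench import robot
from plan import *
f=lambda p,M:(lambda j:None if j is None else np.round(j,2).tolist())(robot.ik(p,q(M)))
print("wp",f([400,150,420],tool([0,0,-1],[0,1,0])))
for M in(M1,M2):
    print("pre",f(hook(.115)-120*zt,M),"in",f(hook(.115),M),"open",f(hook(.62),M))
for fl in(1,-1):
    Rs=scoopR(np.radians(-23),0); M=grasp(Rs,fl); p=np.array([389.7,-264.9,105])
    print(fl,"g",f(p+19*M[:,2],M),"pre",f(p-80*M[:,2],M))
    for th in(0,-.1,.5,1.0,1.2):
        Rs=scoopR(0,th); print("pour",th,f(tcp_from_lip([605,-178,235],Rs),grasp(Rs,fl)))
E
```

```text
wp [0.3, -0.28, 1.82, -0.0, 1.6, -1.27]
pre [-0.6, -0.32, 2.32, 0.65, 0.64, -1.03] in [-0.49, -0.04, 2.28, 0.9, 0.4, -1.25] open [-0.58, -0.07, 2.44, 1.16, 0.4, -1.6]
pre [-0.6, -0.32, 2.32, 0.65, 0.64, 2.11] in [-0.49, -0.04, 2.28, 0.9, 0.4, 1.89] open [-0.58, -0.07, 2.44, 1.16, 0.4, 1.54]
1 g None pre None
pour 0 None
pour -0.1 None
pour 0.5 [-0.45, -0.21, 1.87, 0.09, 1.31, -2.04]
pour 1.0 [-0.3, 0.25, 1.35, -0.09, 1.84, -1.88]
pour 1.2 [-0.26, 0.44, 1.13, -0.14, 2.05, -1.86]
-1 g None pre None
pour 0 [-0.77, -0.56, 2.35, 0.61, 0.9, 0.52]
pour -0.1 [-0.85, -0.59, 2.44, 0.79, 0.87, 0.32]
pour 0.5 [-0.45, -0.21, 1.87, 0.09, 1.31, 1.1]
pour 1.0 [-0.3, 0.25, 1.35, -0.09, 1.84, 1.26]
pour 1.2 [-0.26, 0.44, 1.13, -0.14, 2.05, 1.28]
```

```bash
python3 - <<'E'
from bench import robot
from plan import *
f=lambda p,M:(lambda j:None if j is None else np.round(j,2).tolist())(robot.ik(p,q(M)))
robot.move_to([400,150,420],q(tool([0,0,-1],[0,1,0])))
robot.move_to(hook(.115)-100*zt,q(M1))
s=robot.get_state(); c=robot.camera("wrist"); T=toolT(s)@c["hand_eye"]
print(s["time"],s["tcp_pos"],s["contact_force"])
im=c["img"][:,:,::-1].copy()
for p in(bar(.115)+[0,50,0],bar(.115)-[0,50,0],hook(.115)+61.5*yr,hook(.115)+44*yr):
    u=proj(c,p,T)[0]; print(u); cv2.drawMarker(im,tuple(int(v) for v in u),(0,0,255),0,12,1)
cv2.imwrite("pics/w1.png",im)
for g in(40,35,30,25,20,10,0):
  for fl in(1,-1):
    d=np.array([np.sin(np.radians(g)),0,-np.cos(np.radians(g))])
    G=lambda Rs:tool(Rs@d,Rs@[0,fl,0])
    Rs=scoopR(np.radians(-23),0);M=G(Rs);p=np.array([389.7,-264.9,105])
    o=[f(p+19*M[:,2],M),f(p+[0,0,100]+19*M[:,2],M)]
    for th in(0,.5,1.,1.2):
        Rs=scoopR(0,th); o.append(f(np.array([605,-178,235])+Rs@(GRIP-LIP)+19*G(Rs)[:,2],G(Rs)))
    print(g,fl,[int(x is not None) for x in o],o[0],o[4])
E
```

```text
3.8 [ 538.01762171 -177.48527961  224.28129126] [ 0.56350894  0.57944914 -0.06306073]
[331.2158108  142.87714458]
[324.97215652 287.4217923 ]
[366.43859441 213.213107  ]
[341.19438645 213.18248102]
40 1 [0, 1, 0, 1, 1, 1] None [-0.3, 0.25, 1.35, -0.09, 1.84, -1.88]
40 -1 [0, 1, 1, 1, 1, 1] None [-0.3, 0.25, 1.35, -0.09, 1.84, 1.26]
35 1 [0, 1, 1, 1, 1, 1] None [-0.29, 0.3, 1.3, -0.11, 1.92, -1.87]
35 -1 [1, 1, 1, 1, 1, 1] [-0.8, -0.25, 2.56, 0.72, 0.35, 0.55] [-0.29, 0.3, 1.3, -0.11, 1.92, 1.27]
30 1 [1, 1, 1, 1, 1, 1] [-0.78, -0.23, 2.5, 0.47, 0.42, -2.33] [-0.28, 0.35, 1.25, -0.14, 2.0, -1.87]
30 -1 [1, 1, 1, 1, 1, 1] [-0.78, -0.23, 2.5, 0.47, 0.42, 0.81] [-0.28, 0.35, 1.25, -0.14, 2.0, 1.27]
25 1 [1, 1, 1, 1, 1, 1] [-0.75, -0.2, 2.45, 0.31, 0.5, -2.16] [-0.27, 0.4, 1.21, -0.16, 2.07, -1.88]
25 -1 [1, 1, 1, 1, 1, 1] [-0.75, -0.2, 2.45, 0.31, 0.5, 0.98] [-0.27, 0.4, 1.21, -0.16, 2.07, 1.27]
20 1 [1, 1, 1, 1, 1, 1] [-0.72, -0.16, 2.4, 0.2, 0.58, -2.04] [-0.26, 0.45, 1.17, -0.19, 2.15, -1.88]
20 -1 [1, 1, 1, 1, 1, 1] [-0.72, -0.16, 2.4, 0.2, 0.58, 1.1] [-0.26, 0.45, 1.17, -0.19, 2.15, 1.26]
10 1 [1, 1, 1, 1, 1, 1] [-0.68, -0.07, 2.29, 0.07, 0.76, -1.9] [-0.25, 0.54, 1.11, -0.24, 2.29, -1.9]
10 -1 [1, 1, 1, 1, 1, 1] [-0.68, -0.07, 2.29, 0.07, 0.76, 1.24] [-0.25, 0.54, 1.11, -0.24, 2.29, 1.24]
0 1 [1, 1, 1, 1, 1, 1] [-0.65, 0.03, 2.18, -0.0, 0.94, -1.82] [-0.24, 0.62, 1.06, -0.3, 2.42, -1.93]
0 -1 [1, 1, 1, 1, 1, 1] [-0.65, 0.03, 2.18, -0.0, 0.94, 1.32] [-0.24, 0.62, 1.06, -0.3, 2.42, 1.21]
```

View pics/w1.png

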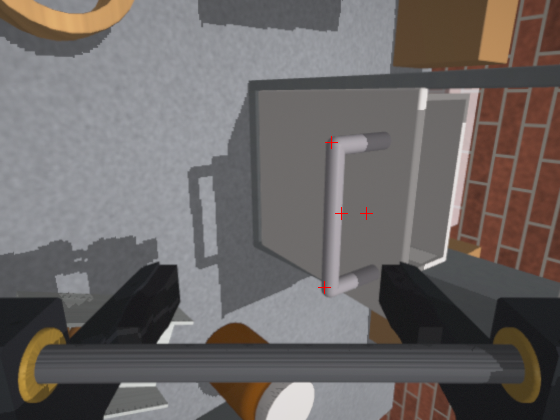

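The bar sits within 3 mm of where I predicted it, so the hook position is good. Next I hook it and pull along the arc.

```bash
python3 - <<'E'
from bench import robot
from plan import *
pr=lambda m:(lambda s:print(m,round(s["time"],2),np.round(s["tcp_pos"],1),np.round(s["contact_force"],1)))(robot.get_state())
g=robot.move_straight(hook(.115,30),v=100,guard=10); pr(f"in {g}")
if not g:
    for t in(.2,.3,.4,.5,.56,.60,.64):
        g=robot.move_straight(hook(t,38),v=80,guard=20); pr(f"{t} {g}")
        if g: break
    c=robot.camera("top"); cv2.imwrite("pics/top1.png",cv2.resize(c["img"][100:250,260:460,::-1],None,fx=4,fy=4))
E
```

```text
in False 5.0 [ 604.  -178.1  149.2] [-0.2 -0.3  0.4]
0.2 False 5.43 [ 584.4 -178.3  138.1] [-0.5 -0.3  0.5]
0.3 False 5.8 [ 569.2 -177.8  128.7] [-0.2 -0.3  0.6]
0.4 False 6.17 [ 555.4 -177.8  118.8] [-0.5  0.1 -0.5]
0.5 False 6.53 [ 542.7 -177.9  107.9] [ 0.8 -1.3  0.2]
0.56 False 6.81 [ 535.6 -177.9  100.6] [-0.4 -0.7  0.3]
0.6 False 7.06 [ 531.1 -177.9   95.6] [-0.1 -0.4 -0.7]
0.64 False 7.31 [ 531.1 -178.3   95.1] [8.5 3.6 6.4]
```

View pics/top1.png

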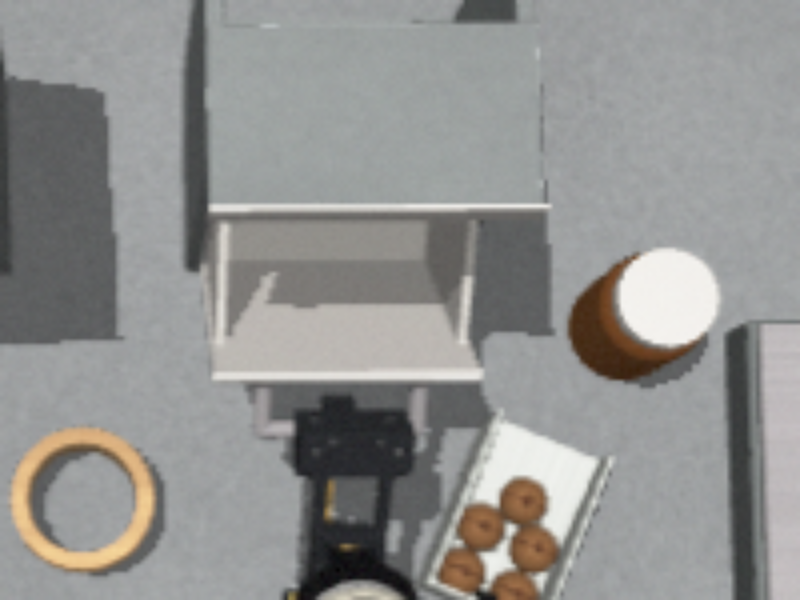

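The bin is open, with its front panel's top edge at zoom row 375, and the walnuts are undisturbed. I'll pull slightly more against the stop, check the edge, release, and look at the scoop from close by.

```bash
cat >> plan.py <<'E'
g=np.radians(25); dS=np.array([np.sin(g),0,-np.cos(g)])
def G(Rs): return tool(Rs@dS,Rs@[0,-1,0])
def tcp_at(gp,Rs): return np.array(gp)+19*G(Rs)[:,2]
E
python3 - <<'E'
from bench import robot
from plan import *
pr=lambda m:(lambda s:print(m,round(s["time"],2),np.round(s["tcp_pos"],1),np.round(s["contact_force"],1)))(robot.get_state())
print(robot.move_straight(hook(.68,38),v=60,guard=25)); robot.wait(.2); pr("pulled")
s=robot.get_state()["tcp_pos"]
robot.move_straight(s+9*yr,v=60); 
p=s+9*yr-120*zt; robot.move_straight(p,v=200); pr("out")
t=robot.camera("top"); 
# front edge of bin: brightest rows in column band
col=t["img"][180:205,340:352].mean(axis=(1,2)); print(np.round(col).tolist(), "pred edge px",proj(t,[[574.5,-178,177],[551,-178,131]]))
Rs=scoopR(np.radians(-23),0); gp=np.array([389.7,-264.9,105])
robot.move_to(tcp_at(gp,Rs)-110*G(Rs)[:,2],q(G(Rs)))
s=robot.get_state(); c=robot.camera("wrist"); T=toolT(s)@c["hand_eye"]; pr("above")
im=c["img"][:,:,::-1].copy(); np.savez("w2.npz",img=im,T=T)
Pm=np.array([495.5,-310,0]); 
for l in([-65,-42,58],[-65,42,58],[65,42,58],[65,-42,58],[-115,0,105],[-137.5,0,131.8]):
    u=proj(c,Pm+Rs@l,T)[0]; print(l,np.round(u)); cv2.drawMarker(im,tuple(int(v) for v in u),(0,0,255),0,10,1)
cv2.imwrite("pics/w2.png",im)
E
```

```text
False
pulled 7.83 [ 531.3 -178.5   94.7] [14.6  7.9 17.5]
out 9.09 [ 460.7 -178.4  191.5] [ 0.2 -0.4 -0.3]
[182.0, 182.0, 183.0, 183.0, 183.0, 183.0, 183.0, 183.0, 182.0, 182.0, 182.0, 182.0, 191.0, 224.0, 220.0, 132.0, 97.0, 96.0, 96.0, 95.0, 96.0, 96.0, 95.0, 95.0, 90.0] pred edge px [[346.30101286 194.53764823]
 [344.1415435  206.1457727 ]]
above 11.15 [ 354.4 -249.7  187.2] [ 0.1  0.2 -0.1]
[-65, -42, 58] [330. 163.]
[-65, 42, 58] [227. 163.]
[65, 42, 58] [230.  14.]
[65, -42, 58] [328.  14.]
[-115, 0, 105] [279. 218.]
[-137.5, 0, 131.8] [278. 250.]
```

View pics/w2.png

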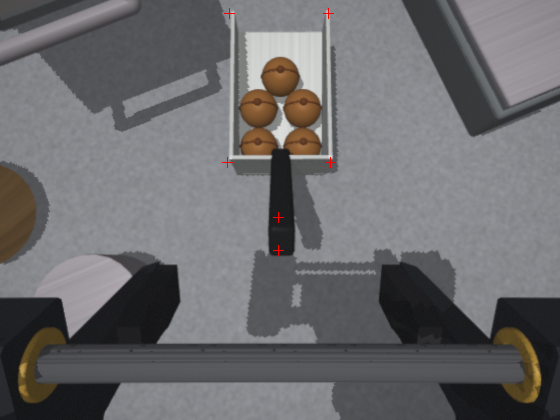

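The top edge is at row 193.5 against 194.5 predicted for fully open, so the bin is at its stop. The scoop overlay fits, with the handle about 3 px (1.5 mm) to the right of the prediction. Next I grasp and lift.

```bash
python3 - <<'E'
from bench import robot
from plan import *
pr=lambda m:(lambda s:print(m,round(s["time"],2),np.round(s["tcp_pos"],1),np.round(s["contact_force"],1),round(s["gripper_width"],3)))(robot.get_state())
Rs=scoopR(np.radians(-23),0); gp=np.array([389.7,-264.9,105])+Rs@[0,-1.3,0]
p=tcp_at(gp,Rs)
g=robot.move_straight(p,v=90,guard=10); pr(f"in {g}")
if g: raise SystemExit
robot.grab(58); pr("grab")
robot.move_straight(p+[0,0,30],v=40); pr("up")
robot.move_straight(p+[0,0,207],v=100); robot.wait(.3); pr("up2")
s=robot.get_state(); c=robot.camera("wrist"); T=toolT(s)@c["hand_eye"]
im=c["img"][:,:,::-1].copy()
for l in([-65,-42,58],[-65,42,58],[65,42,58],[65,-42,58]):
    P=gp+[0,0,207]+Rs@(np.array(l)-GRIP); u=proj(c,P,T)[0]; print(l,np.round(u)); cv2.drawMarker(im,tuple(int(v) for v in u),(0,0,255),0,10,1)
cv2.imwrite("pics/w3.png",im)
E
```

```text
in False 12.53 [ 396.8 -269.5   88.4] [-0.2 -0.8  0.6] 1.001
grab 13.62 [ 396.6 -269.1   87.7] [ 0.5 -0.2  0.1] 0.178
up 14.52 [ 396.4 -269.1  117.6] [-0.1 -0.2 -3.3] 0.171
up2 16.73 [ 396.5 -269.2  294.6] [-0.5 -0.2 -2.7] 0.176
[-65, -42, 58] [357. 200.]
[-65, 42, 58] [199. 200.]
[65, 42, 58] [204. -25.]
[65, -42, 58] [351. -25.]
```

View pics/w3.png

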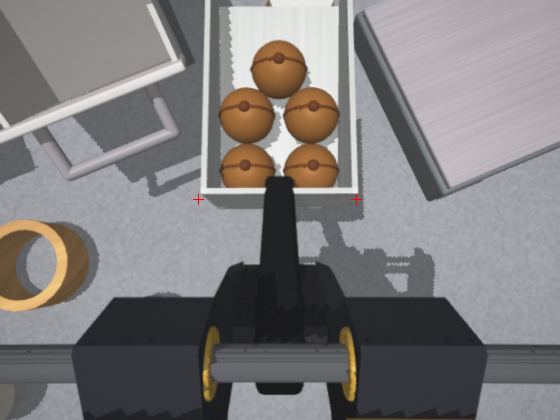

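The scoop is held with all five walnuts seated at its rear. The rear rim is at row 190 against 200 predicted, an offset of about 3 mm, which is acceptable. Next I pour.

```bash
python3 - <<'E'
from bench import robot
from plan import *
pr=lambda m:(lambda s:print(m,round(s["time"],2),np.round(s["tcp_pos"],1),np.round(s["contact_force"],1),round(s["gripper_width"],3)))(robot.get_state())
def go(lip,th,v):
    Rs=scoopR(0,th); robot.move_straight(tcp_at(np.array(lip)+Rs@(GRIP-LIP),Rs),v=v,ori=q(G(Rs)))
go([560,-178,245],-.04,80); pr("yawed")
L=[605,-178,233]; go(L,-.04,100); pr("pre")
for th in(.1,.2,.3,.4,.55,.7,.85,1.0,1.1): go(L,th,70)
robot.wait(.5); pr("poured")
c=robot.camera("top"); cv2.imwrite("pics/top2.png",cv2.resize(c["img"][100:250,260:460,::-1],None,fx=3,fy=3))
c=robot.camera("wrist"); cv2.imwrite("pics/w4.png",cv2.resize(c["img"][:,:,::-1],None,fx=.75,fy=.75))
a=cv2.imread("pics/top2.png");b=cv2.imread("pics/w4.png"); 
o=np.zeros((450,800,3),np.uint8);o[:,:400]=a[:,100:500];o[:315,400:]=b[:,:400];cv2.imwrite("pics/both.png",o)
E
```

```text
yawed 18.08 [ 386.8 -178.2  298. ] [-0.5 -0.4 -4.2] 0.18
pre 18.7 [ 431.7 -177.7  285.5] [-0.   1.3 -3. ] 0.177
poured 23.51 [ 580.6 -178.   412.8] [ 0.2  0.2 -1.8] 0.175
```

View pics/both.png

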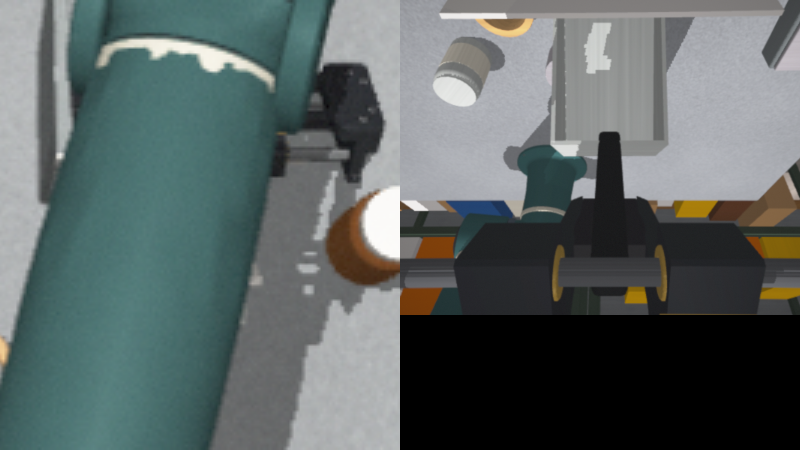

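The wrist view shows the pan empty, and the held load fell by about 0.9 N. I'll level the scoop, back away, stand it on its original spot, and check the bin.

```bash
python3 - <<'E'
from bench import robot
from plan import *
pr=lambda m:(lambda s:print(m,round(s["time"],2),np.round(s["tcp_pos"],1),np.round(s["contact_force"],1),round(s["gripper_width"],3)))(robot.get_state())
def go(lip,th,v):
    Rs=scoopR(0,th); robot.move_straight(tcp_at(np.array(lip)+Rs@(GRIP-LIP),Rs),v=v,ori=q(G(Rs)))
L=[605,-178,236]
for th in(.9,.7,.5,.3,.15,0): go(L,th,130)
go([560,-178,245],0,120); pr("back")
Rs=scoopR(np.radians(-23),0); gp=np.array([389.7,-264.9,105])+Rs@[0,-1.3,0]; p=tcp_at(gp,Rs)
robot.move_straight(p+[0,0,150],v=100,ori=q(G(Rs)))
robot.move_straight(p+[0,0,12],v=100); robot.wait(.2); pr("low")
c=robot.camera("top"); cv2.imwrite("pics/top3.png",cv2.resize(c["img"][130:280,290:450,::-1],None,fx=4,fy=4))
c=robot.camera("scene"); cv2.imwrite("pics/sc3.png",cv2.resize(c["img"][120:270,180:360,::-1],None,fx=4,fy=4))
print(robot.move_straight(p-[0,0,4],v=20,guard=4)); pr("down")
E
```

```text
back 26.56 [ 390.  -178.6  306.2] [ 0.3 -0.2 -2.7] 0.174
low 29.57 [ 396.9 -269.5  100.4] [ 0.7  0.2 -1.3] 0.177
True
down 30.27 [ 396.5 -269.1   87.7] [-0.3  0.6  3.3] 0.173
```

View pics/top3.png

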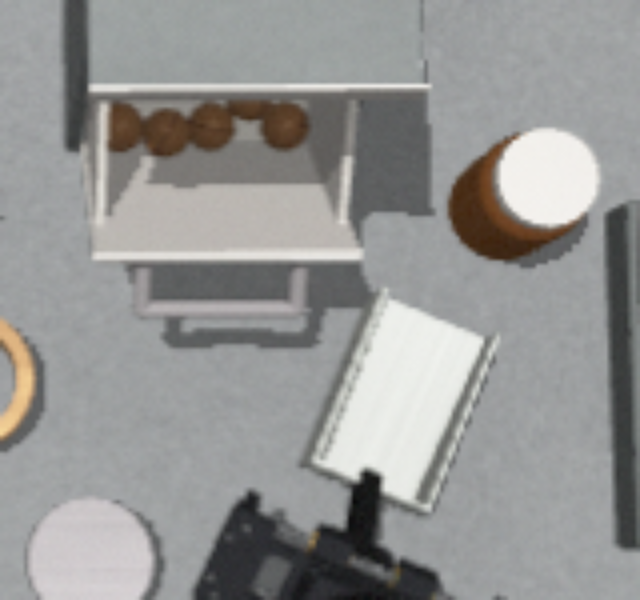

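All five walnuts are visible in the bin at about (122,127), (168,132), (212,127), (250,108) and (285,125). Its edge is still at full-image row 194, so it is fully open. The scoop touched the table at its original grasp height. Now I release and retreat.

```bash
python3 - <<'E'
from bench import robot
from plan import *
robot.open(); s=robot.get_state(); z=toolT(s)[:3,2]
robot.move_straight(s["tcp_pos"]-100*z,v=80); robot.wait(.2)
p=robot.get_state()["tcp_pos"]; robot.move_straight(p+[0,0,150],v=200); robot.wait(.3)
s=robot.get_state(); print(s["time"],s["tcp_pos"],s["contact_force"])
c=robot.camera("scene"); cv2.imwrite("pics/sc4.png",cv2.resize(c["img"][120:270,180:360,::-1],None,fx=4,fy=4))
E
```

```text
34.2167 [ 356.08160829 -251.04446781  325.19705196] [ 0.28876248  0.58527745 -0.04209562]
```

View pics/sc4.png

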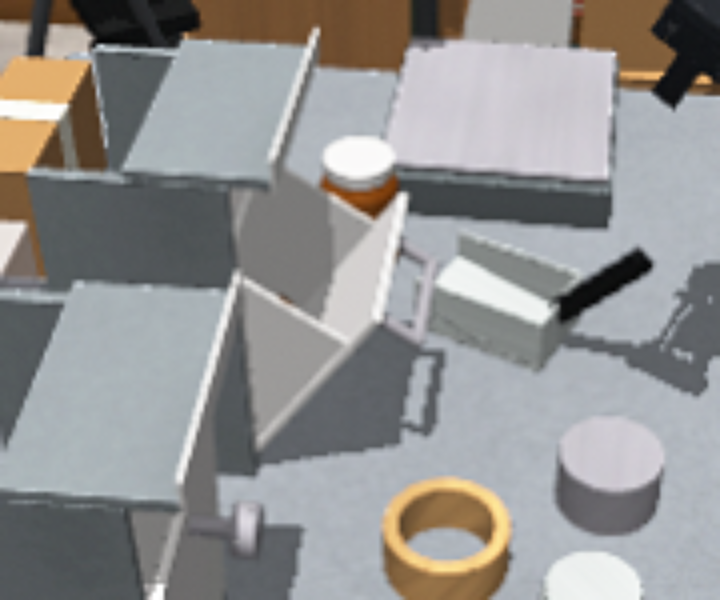

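The scoop stands upright where it began, with its handle end at (643,258) as before. The bin is open, and the knob and the bystanders in view haven't moved. I'm handing in.

```bash
python3 -c "
from bench import robot
robot.job_done()"
```

```text
the job is handed in; nothing more can be done
```

The job is done and handed in at about 34 s of the 72 s allowed; the hand-in reports no verdict.

I hooked the bar handle with one finger and pulled the bin along its arc to the stop. I then gripped the scoop with the fingers 25° from vertical, because 40° was out of the arm's reach there. After pouring, I stood the scoop back on its original spot, let go and moved the gripper clear.

**Last checks:**
- **Bin:** its front edge was at image row 194, against 194.5 predicted for fully open. That was measured before the scoop was released; the final picture also shows it open.
- **Walnuts:** five are visible in the bin from above, one of them partly hidden by the canopy, and the scoop is empty.
- **Scoop:** it stands upright, with its handle in the same place in the image as at the start.
- **Bystanders:** the knob, jar, flat tin, tape roll and the large box near the scoop look unmoved. The can is only partly in the final picture; the carton and the open crate were outside it, and the arm never worked near them.
- **Contact:** the tool force was near zero at the end.

**Disagreement:** during the lift the scoop sat about 3 mm off its predicted place in the grip. It made no visible difference to the pour or the placing.

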